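# Raise the hold-down arm of the bench paper drill

## Robot

A 6-joint arm with a two-finger parallel gripper is mounted at the origin on the work surface. World frame = base frame: x ahead of the robot, y to its left, z up, the work surface at z = 0. Lengths are in m, angles in rad, forces in N, time in s.
With the tool pointing down it reaches from about 0.35 to 0.975 m from the base axis. Payload 7.1 kg.
Tool frame: the origin (TCP) lies midway between the tips of the shut fingers; the grasp point (between the pads) lies 19 mm behind it; z points along the fingers, y is the line along which they close (so a half turn about z gives the same grasp; the last joint's range is limited). The gripper opens to 88 mm and grips with 3 to 60 N. Pads are 20 mm wide; open, the fingers measure 115 mm over their backs; the gripper's body (75 mm by 178 mm) begins 61 mm behind the grasp point.
Start: joints at [-1.172, 0.423, 1.63, -0, 1.089, -0.019], TCP at [0.254, -0.571, 0.223] pointing down, gripper open.
Joint ranges: [-3, 3], [-0.9, 2.11], [0.09, 2.58], [-1.31, 4.45], [0.11, 2.69], [-2.54, 2.54]. Speed limits (rad/s): [2.39, 2.39, 3.01, 3.14, 3.14, 3.14].

## Interface

Orientations are given as a unit quaternion [w, x, y, z].
In Python, from station import move_pose, movel, movej, command_gripper, wait, inverse_kinematics, read_camera, camera_info, MotionError, job_done, get_time, get_joint_pos, get_qvel, get_effort, get_tcp_pos, get_ee_rot, get_ft_force, get_ft_torque, get_grip_width, get_finger_force gives the robot as it stands. Calls block until the motion is done:
- move_pose(position, orientation): joint-space move of the TCP to a pose.
- movel(position, frame=None, v=0.15, until_force=None): straight line of the TCP; frame=None keeps the orientation; v is the mean speed in m/s. With until_force (N) it stops when the force on the tool has changed by that much, and returns True; else False.
- movej(angles): joint-space move.
- command_gripper(opening): opening from 0.0 (shut) to 1.0 (fully open); the grip force is fixed at half the most; returns when the fingers have stopped.
- wait(seconds).
- inverse_kinematics(position, orientation): joint angles nearest the present ones, or None.
- read_camera(name): name is "side" or "top"; returns the picture (420x560x3 uint8, red, green, blue); there is no depth.
- camera_info(name): a dict with "intrinsics" (3x3 intrinsics, pixels), "T" (4x4, takes a point from camera to world coordinates). Camera axes: x right, y up, looking along -z (the intrinsics and any distortion apply to the point x, -y, -z); pixel columns grow to the right and rows downward; lengths in m; the calibration is good to about 2 mm. A picture is of the moment at which its call begins. camera_info takes no time and is no camera call.
A pose or a line that the arm cannot do raises MotionError and nothing moves.
- job_done(): hands the job in; it is judged then, once.
Readings, each from a call of its own:
- get_time(): time.
- get_joint_pos(): joint angles.
- get_qvel(): joint speeds.
- get_effort(): joint torques, N m.
- get_tcp_pos(): TCP position.
- get_ee_rot(): TCP orientation.
- get_ft_force(): force on the tool from outside, world axes, zero at the start.
- get_ft_torque(): the same for the moment, N m.
- get_grip_width(): opening from 0.0 (shut) to 1.0 (fully open).
- get_finger_force(): force on a finger pad.
Only numpy, scipy, OpenCV 4.12 (cv2) and the standard library are available. Lean on these libraries where they do the work, as an engineer would, in place of code of your own. Each camera call takes 0.05 s, during which the arm holds its last target. There are 200 camera calls.

## Task

On the bench paper drill, draw the carriage out from under the drill head by its upright post until it meets its stop, then take the latch's finger tab, pull it fully sideways against its spring and, with the latch pulled, lift the hold-down arm off its ball, swinging it up past 30 degrees. Finish while still holding the arm up there (nothing else will keep it up), with the carriage still drawn out, so that a colleague can take out the drilled covers. Leave the other things on the bench alone.

Things in the scene. Friction and masses are not known exactly. Their poses are not given: they have to be found in the camera images.
- machine: bench paper drill, grey, fixed to the bench; its place and yaw vary. Origin on the bench surface. In its own frame, in mm: bed 200 (x) by 580 (y, from -190 to +390) by 30 high; column at y = +310 to +380; drill head 120 wide (x) overhanging from the column to y = +75, underside at z = 160, top at 270 with a motor to 382. The carriage slides along -y (out from under the head); the latch is pulled along -x; the hold-down arm hinges about an axis along x.
- carriage (a joint): how far the carriage (dark steel plate 170 by 300 by 12 mm, top 44 mm above the bench, carrying a pile of cover boards, the ball stud and the hold-down arm) is drawn out along the machine's -y, m: 0 fully in, 0.15 at the outer stop. Slides stiffly (about 5 N of friction, plus 15 N per m/s) and stays where it is left.
- post_top (a point): centre of the top of the upright aluminium post on the carriage's outer end: round, 22 mm diameter, stands from 44 to 110 mm above the bench, free all round above a foot disc 32 mm wide and 8 mm thick; the carriage is drawn out by it. Axes as the machine's.
- tab_top (a point): centre of the top edge of the latch's finger tab, an upright steel plate 10 mm thick (machine x), 28 mm wide (machine y), top 137 mm above the bench with the arm down; its upper 60 mm are free. Beside it, towards +x, a gap of 33 mm to the socket housing, whose top is 114 mm above the bench. Rides on the hold-down arm and tilts with it. On the carriage it lies 64 mm to -x and 80 mm to +y of the post.
- latch (a joint): how far the spring latch is pulled along -x relative to the arm, m: 0 shut, 0.02 at its stop; its fork frees the ball stud from about 0.013 on. The spring pulls it back with 6 N when shut, 12 N at the stop. The latch is part of the arm: lifting by the pulled tab lifts the arm.
- coupler: hold-down arm: aluminium bar 34 mm wide with a square steel socket housing (52 by 52 mm, 40 mm high) at its free end that covers a 32 mm steel ball; origin on the hinge pin, 86 mm above the bench; arm lies along -y from it, the housing's centre 180 mm away. About 0.5 kg with the latch (varies); falls back when let go.
- holddown_angle (a joint): angle of the hold-down arm, rad: 0 down on the ball, grows as the free end rises, stop at 0.8. Locked near 0 while the latch is shut.
- hinge_pin (a point): centre of the hinge pin of the hold-down arm, 86 mm above the bench, 180 mm to the machine's +y of the finger tab; moves with the carriage. Pin axis along machine x.
- oil_can: bystander: steel can, 48 mm diameter, 100 mm high, on the bench at the machine's +x side; origin at its underside. Loose, to be left alone.
- tape_roll: bystander: roll of tape lying flat, 90 mm diameter, 24 mm high, at the machine's +x side; origin at its underside. Loose, to be left alone.
- bit_tray: bystander: small grey tray 70 by 110 by 30 mm at the machine's -x side; origin at its underside. Loose, to be left alone.

How it is judged:
By the outcome, as a careful person would: the job done as asked, in the order asked, and still so for the second after the job is handed in, while the arm keeps its last pose, push and grip.
It also fails if it takes over 51 s, if anything falls off the work surface, if the arm or the gripper's body presses on something with over 40 N, if the wrist force passes 120 N, or if a joint passes its speed limit or range.

## Working session

There is one attempt and no reset: what is moved stays moved. The work goes in short steps, each a Python script; the robot and the scene stay as the last script left them, time stands still between calls to the robot, and variables do not carry over. Pictures are saved under pics/ and viewed, at most 11 in all, crops included, and the job is handed in when it is done.

```bash
mkdir -p pics
python3 - <<'E'
from station import *
import cv2
for n in ("top","side"):
    cv2.imwrite(f"pics/{n}0.png",read_camera(n)[:,:,::-1]); i=camera_info(n); print(n,{k:(v.tolist() if hasattr(v,'tolist') else v) for k,v in i.items()})
print(get_ee_rot(),get_time())
E
```

```text
top {'intrinsics': [[396.90922004248, 0.0, 275.6419576366911], [0.0, 396.90922004248, 208.04291926000838], [0.0, 0.0, 1.0]], 'T': [[-0.01913020107418136, 0.9930077844732859, -0.11648852038856708, 0.4868835847933794], [-0.9995675590429849, -0.01639276974682091, 0.024412537944199307, 0.1574601497066801], [0.022332270724461714, 0.11690516274093257, 0.9928919642180641, 0.8540718527450865], [0.0, 0.0, 0.0, 1.0]]}
side {'intrinsics': [[499.40343926782504, 0.0, 277.9087769158551], [0.0, 499.40343926782504, 208.50911291462347], [0.0, 0.0, 1.0]], 'T': [[0.9845102165017009, 0.09995503864911566, -0.14404382615172248, 0.4652877989653895], [-0.17499181880029413, 0.5094074932161814, -0.8425448766731486, -0.6022279824326947], [-0.010839601318262584, 0.8547005300711237, 0.5190081954453138, 0.5556762202125557], [0.0, 0.0, 0.0, 1.0]]}
[-6.67719996e-04  9.78259122e-01  2.07385211e-01 -1.36611572e-04] 0.1
```

View pics/top0.png

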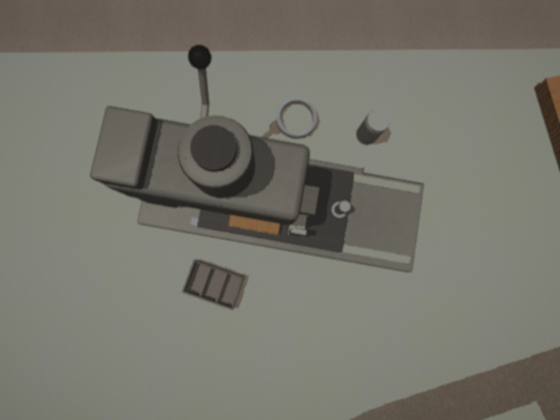

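View pics/side0.png

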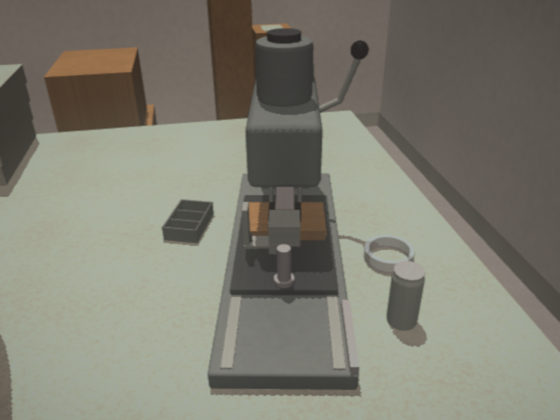

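The top view shows the post top at about (345,206), the tab near (299,230) and the bed corners at (424,182) and (411,270). In the side view the post top is near (284,249) and the tab near (246,207). I'll enlarge both around the carriage.

Run:
```python
import cv2
a=cv2.imread("pics/top0.png")[150:280,270:435]; b=cv2.imread("pics/side0.png")[170:390,200:365]
f=lambda im,s:cv2.convertScaleAbs(cv2.resize(im,None,fx=s,fy=s,interpolation=cv2.INTER_CUBIC),alpha=1.8)
cv2.imwrite("pics/topc.png",f(a,4)); cv2.imwrite("pics/sidec.png",f(b[:130],4))
```

```text
(no output)
```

View pics/topc.png

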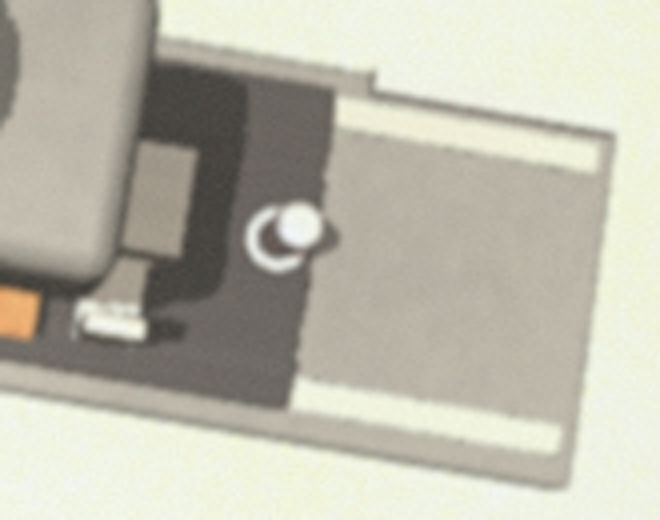

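View pics/sidec.png

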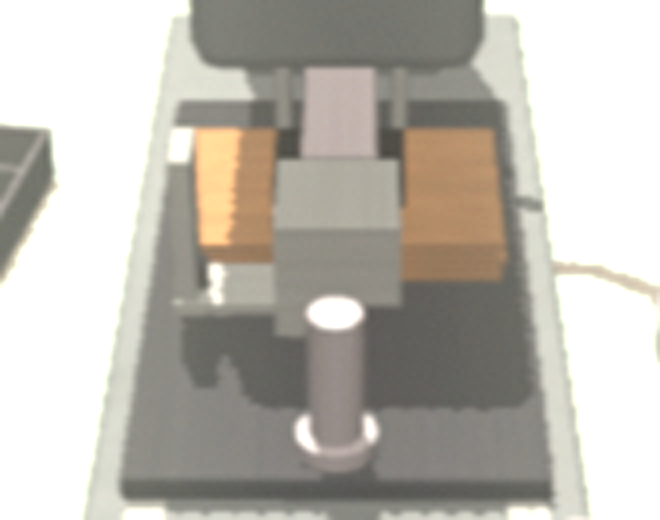

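The top crop puts the post top at (345.2,206.2), the tab top at about (298.9,231.8) and the bed corners at (423.5,183.5) and (411.2,272). In the side crop the post top is (283.7,248.2) and the tab top (245.2,206.7).

```bash
cat > h.py <<'E'
from station import *
import numpy as np, cv2
from scipy.spatial.transform import Rotation as R
def ray(n,px):
    i=camera_info(n);K=np.array(i['intrinsics']);T=np.array(i['T'])
    d=np.linalg.inv(K)@[px[0],px[1],1]; return T[:3,3],T[:3,:3]@[d[0],-d[1],-d[2]]
def atz(n,px,z):
    o,d=ray(n,px); return o+d*(z-o[2])/d[2]
def proj(n,p):
    i=camera_info(n);T=np.array(i['T']);q=T[:3,:3].T@(np.array(p)-T[:3,3]);u=np.array(i['intrinsics'])@[q[0],-q[1],-q[2]];return u[:2]/u[2]
E
python3 - <<'E'
from h import *
for l,n,p,z in [("post","top",(345.2,206.2),.11),("post","side",(283.7,248.2),.11),("tab","top",(298.9,231.8),.137),("tab","side",(245.2,206.7),.137),("c+","top",(423.5,183.5),.03),("c-","top",(411.2,272),.03)]: print(l,n,atz(n,p,z))
a=atz("top",(423.5,183.5),.03);b=atz("top",(411.2,272),.03);d=(a-b);print(np.linalg.norm(d),np.arctan2(d[1],d[0]))
E
```

```text
post top [0.57552062 0.00715902 0.11      ]
post side [0.5772768  0.00512496 0.11      ]
tab top [0.52704703 0.09857389 0.137     ]
tab side [0.53023821 0.09327516 0.137     ]
c+ top [ 0.63086819 -0.1779453   0.03      ]
c- top [ 0.44580223 -0.14058495  0.03      ]
0.18879938306403576 -0.199198617320355
```

Run:
```python
from h import *
def yaw(n,p,q,z,ax):
    d=atz(n,q,z)-atz(n,p,z); return round(np.arctan2(d[1],d[0])-(np.pi/2 if ax=='y' else 0),4)
c=lambda x,y:(270+x/4,150+y/4)
s=lambda x,y:(200+x/4,170+y/4)
print(yaw("top",c(565,488),c(0,390),.03,'y'),yaw("top",c(614,134),c(375,92),.03,'y'),yaw("top",c(292,408),c(333,90),.044,'x'),yaw("side",s(124,483),s(550,485),.044,'x'),
 yaw("top",(295,218),(308,147),.16,'x'),yaw("side",(215,371),(353,372),.03,'x'))
p=np.array([.5764,.0062]);t=np.array([.5285,.096]);d=t-p
print(np.linalg.norm(d),np.arctan2(d[1],d[0])-np.arctan2(80,-64))
q=R.from_quat([1,0,0,0]).as_matrix();print(R.from_quat(get_ee_rot(),scalar_first=True).as_matrix().round(2))
```

```text
-0.1897 -0.1914 -0.1682 -0.1956 -0.2052 -0.1943
0.10177647075822586 -0.18472581918338982
[[ 0.91  0.41 -0.  ]
 [ 0.41 -0.91  0.  ]
 [ 0.   -0.   -1.  ]]
```

```bash
cat >> h.py <<'E'
YAW=-0.19
M=R.from_euler('z',YAW).as_matrix()
mx,my,mz=M.T
def quat(a=0):  # tool rotated by -a about machine x (a>0: tool body leans to +y)
    B=np.column_stack([my,mx,-mz]); return (R.from_rotvec(-a*mx)*R.from_matrix(B)).as_quat(scalar_first=True)
E
python3 - <<'E'
from h import *
P=np.array([.5764,.0062,.071])
for p in (P+[0,0,.16],P,P-.15*my): print(inverse_kinematics(p,quat()))
t=np.array([.5285,.096,.1])-.15*my
for a in(-.35,0,.3): print(a,inverse_kinematics(t,quat(a)))
move_pose(P+[0,0,.16]-.02*my,quat()); command_gripper(.6)
movel(P+[0,0,.06],v=.15); 
print(movel(P,v=.08,until_force=8),get_tcp_pos(),get_time())
for n in("top","side"): cv2.imwrite(f"pics/{n}1.png",read_camera(n)[:,:,::-1])
a=cv2.convertScaleAbs(cv2.resize(cv2.imread("pics/side1.png")[130:330,180:420],None,fx=3,fy=3),alpha=1.6)
cv2.imwrite("pics/s1.png",a)
E
```

```text
[-9.88965322e-03  3.42656502e-01  1.73235474e+00 -4.44089210e-16
  1.06658141e+00  1.80110347e-01]
[-9.88965322e-03  5.65630502e-01  1.82425050e+00 -4.44089210e-16
  7.51711648e-01  1.80110347e-01]
[-2.73005959e-01  5.54308030e-01  1.84802440e+00 -4.44089210e-16
  7.39260222e-01 -8.30059590e-02]
-0.35 [-0.33692248  0.47116746  1.98028092  0.48946537  0.80592733 -0.50963726]
0 [-1.25878654e-01  4.35411488e-01  1.97730924e+00 -4.44089210e-16
  7.28871929e-01  6.41213457e-02]
0.3 [ 0.0514432   0.4776921   1.94773103 -0.39906001  0.83085207  0.52927838]
False [0.57671219 0.00621626 0.07118066] 4.8417
```

View pics/s1.png

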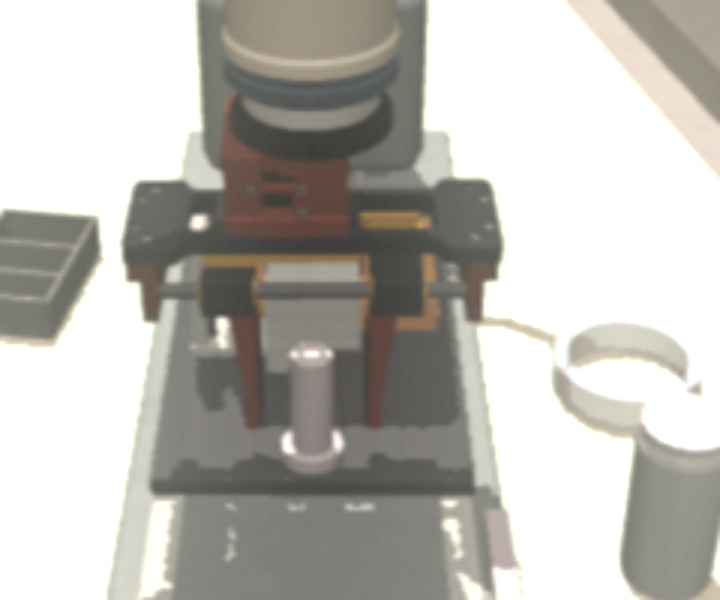

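The fingers straddle the post, with tips at crop (250,425) and (373,425). I'll close, pull and look again.

Run:
```python
from h import *
print(proj("side",get_tcp_pos()))
command_gripper(0); print("w",get_grip_width()*88,get_finger_force(),get_tcp_pos())
p=np.array(get_tcp_pos())
movel(p-.143*my,v=.08); print(get_ft_force())
print(movel(p-.16*my,v=.04,until_force=14),get_ft_force())
q=np.array(get_tcp_pos()); print((q-p)@M,q,get_grip_width()*88,get_time())
for n in("top","side"): cv2.imwrite(f"pics/{n}2.png",read_camera(n)[:,:,::-1])
```

```text
[283.44310354 267.85948765]
w 21.708316790743744 30.000177025794983 [0.57600406 0.00627723 0.07110301]
[ 2.09337336 22.45977813  1.35490103]
True [-0.28969714 -4.37864525 -0.3405323 ]
[-0.00083232 -0.15000827 -0.00103031] [ 0.54685632 -0.14087433  0.0700727 ] 5.850593174482325 7.7833
```

Run:
```python
from h import *
a=cv2.imread("pics/side2.png")[130:400,180:400];b=cv2.imread("pics/top2.png")[130:300,230:440]
f=lambda x:cv2.convertScaleAbs(cv2.resize(x,(400,int(400*x.shape[0]/x.shape[1]))),alpha=1.6)
a,b=f(a),f(b);b=cv2.copyMakeBorder(b,0,a.shape[0]-b.shape[0],0,0,cv2.BORDER_CONSTANT)
cv2.imwrite("pics/c2.png",np.hstack([a,b]))
```

```text
(no output)
```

View pics/c2.png

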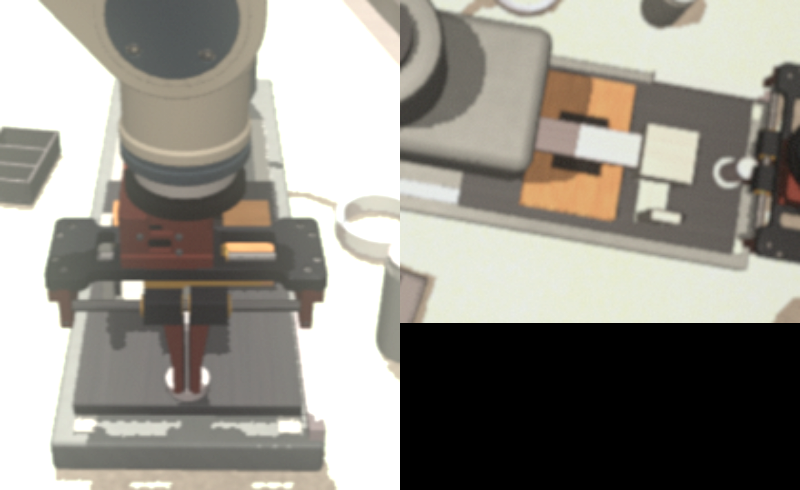

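Run:
```python
from h import *
P=np.array([.5764,.0062,.11])
p=atz("top",(411.1,217.7),.11); print(p,(p-P)@M)
for d in(.12,.13,.14,.15): print(d,proj("top",P-d*my))
b=cv2.imread("pics/top2.png")[190:250,370:450]
cv2.imwrite("pics/c3.png",cv2.convertScaleAbs(cv2.resize(b,None,fx=8,fy=8,interpolation=cv2.INTER_CUBIC),alpha=1.6))
```

```text
[ 0.5514922  -0.11750443  0.11      ] [-1.09687867e-03 -1.26182337e-01 -1.38777878e-17]
0.12 [407.96709957 216.5744281 ]
0.13 [413.15551873 217.47768283]
0.14 [418.34366603 218.38089023]
0.15 [423.53154147 219.28405031]
```

View pics/c3.png

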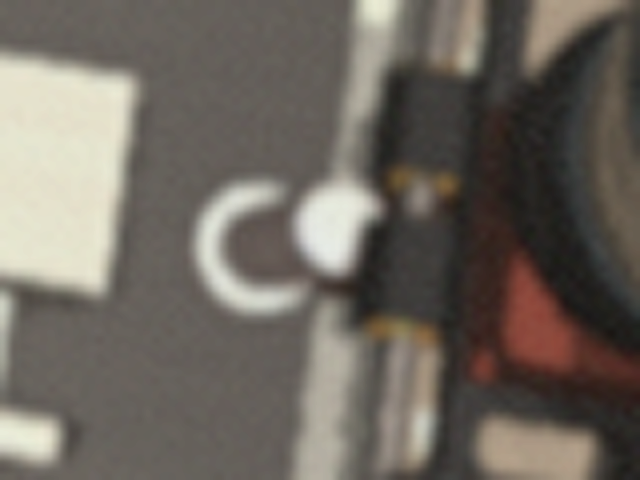

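The post top is at full-frame (412.7,218.6), so travel is about 0.129 m. Either the carriage hit its stop there or the post slipped out of the fingers. I'll regrip and test it gently.

Run:
```python
from h import *
command_gripper(.6)
P=np.array([.5764,.0062,.071])
a=P-.129*my-.0008*mx
print(movel(a,v=.06,until_force=8),get_ft_force())
command_gripper(0); p=np.array(get_tcp_pos()); print("w",get_grip_width()*88,p)
f0=np.array(get_ft_force())
print(movel(p-.03*my,v=.02,until_force=13)); q=np.array(get_tcp_pos())
print((q-p)@M,(np.array(get_ft_force())-f0)@M,get_grip_width()*88,get_time())
cv2.imwrite("pics/top3.png",read_camera("top")[:,:,::-1])
b=cv2.imread("pics/top3.png")[170:270,320:450]
cv2.imwrite("pics/c4.png",cv2.convertScaleAbs(cv2.resize(b,None,fx=6,fy=6,interpolation=cv2.INTER_CUBIC),alpha=1.6))
```

```text
False [-0.90625527 -0.1654014  -0.5806129 ]
w 21.683354892149488 [ 0.55079749 -0.12040719  0.07096963]
True
[-4.51632619e-05 -5.04115538e-03 -3.30136983e-05] [2.61598077 2.77178399 3.42173792] 21.35330264139556 10.4917
```

View pics/c4.png

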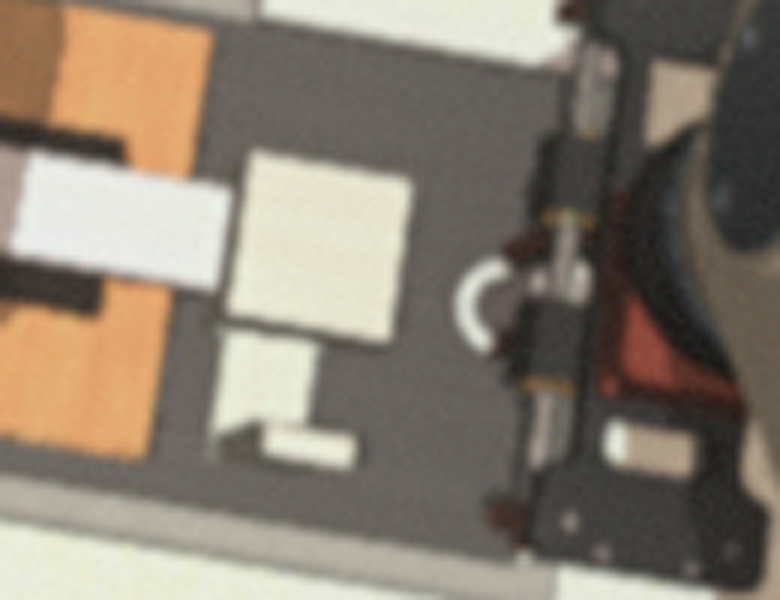

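It stopped after 5 mm, but the carriage moved about 3 mm of that, so I can't yet say it's at the stop. I'll hook the nearly closed fingers behind the post for a pull that can't slip.

Run:
```python
from h import *
command_gripper(.6)
p=np.array(get_tcp_pos())
print(movel(p+.027*my,v=.08,until_force=8))
command_gripper(.1); f0=np.array(get_ft_force())
for d in (.008,.012,.016,.02,.024,.028,.032,.036,.04):
    hit=movel(p+(.027-d)*my,v=.03,until_force=18)
    print(d,hit,((np.array(get_tcp_pos())-p)@M).round(4),((np.array(get_ft_force())-f0)@M).round(1))
    if hit or (np.array(get_ft_force())-f0)@my>18: break
print(get_time(),p@M)
cv2.imwrite("pics/top4.png",read_camera("top")[:,:,::-1])
a,b=[cv2.imread(f"pics/top{i}.png")[185:250,330:440] for i in(3,4)]
# carriage shift between pictures
g=[cv2.cvtColor(cv2.imread(f"pics/top{i}.png"),cv2.COLOR_BGR2GRAY)[190:240,352:385].astype(np.float32) for i in(2,3,4)]
for i in (1,2): print(cv2.phaseCorrelate(g[0],g[i],cv2.createHanningWindow((33,50),cv2.CV_32F)))
```

```text
False
0.008 True [-0.0001  0.0232 -0.0001] [-0.6  5.4  1.9]
12.7833 [ 0.56237967 -0.01946394  0.07031524]
((1.1428918302476418, -0.03126339513391585), 0.9095667844348484)
((1.5351388392665477, 0.1425344615576556), 0.8474237399631076)
```

Run:
```python
from h import *
p=np.array(get_tcp_pos())
for d in (.0015,.003,.0045,.006,.008):
    hit=movel(p-d*my,v=.015,until_force=25)
    print(d,hit,((np.array(get_tcp_pos())-p)@M).round(4),(np.array(get_ft_force())@M).round(1))
    if hit or get_ft_force()@my>20: break
print(get_time())
cv2.imwrite("pics/top5.png",read_camera("top")[:,:,::-1])
g=[cv2.cvtColor(cv2.imread(f"pics/top{i}.png"),cv2.COLOR_BGR2GRAY)[190:240,352:385].astype(np.float32) for i in(2,4,5)]
for i in (1,2): print(cv2.phaseCorrelate(g[0],g[i],cv2.createHanningWindow((33,50),cv2.CV_32F)))
```

```text
0.0015 False [-0.     -0.0001  0.0001] [ 0.2 10.4  1.4]
0.003 False [-0.0001 -0.0003  0.0001] [-0.8 18.4  1.8]
0.0045 False [-0.     -0.0005  0.0002] [ 0.9 25.6  2.4]
13.5833
((1.5351388392665477, 0.1425344615576556), 0.8474237399631076)
((1.2267075321228376, -0.03193516705083965), 0.8723263427946303)
```

A static 25 N pull doesn't move it, so the carriage is at its stop. In the last top crop the tab top is at (310,447), which is (371.7,244.5) in the full frame. I'll retreat and localise the tab.

Run:
```python
from h import *
p=np.array(get_tcp_pos())
movel(p+.005*my,v=.05); movel(p+.005*my+[0,0,.12],v=.2); movel(p-.09*my+[0,0,.15],v=.25)
pr=np.array([.5764,.0062])-.132*my[:2]-.064*mx[:2]+.08*my[:2]; print("pred",pr, atz("top",(371.7,244.5),.137))
for n in("top","side"): cv2.imwrite(f"pics/{n}6.png",read_camera(n)[:,:,::-1])
pr=np.append(pr,.137); T=[]
for n in("top","side"):
    u=proj(n,pr).astype(int); print(n,u)
    b=cv2.imread(f"pics/{n}6.png")[u[1]-30:u[1]+30,u[0]-20:u[0]+20]
    T.append(cv2.convertScaleAbs(cv2.resize(b,None,fx=10,fy=10,interpolation=cv2.INTER_CUBIC),alpha=1.5))
cv2.imwrite("pics/c6.png",np.hstack(T)); print(get_time())
```

```text
pred [ 0.50373107 -0.03277725] [ 0.50171639 -0.0327705   0.137     ]
top [371 243]
side [237 253]
15.3667
```

View pics/c6.png

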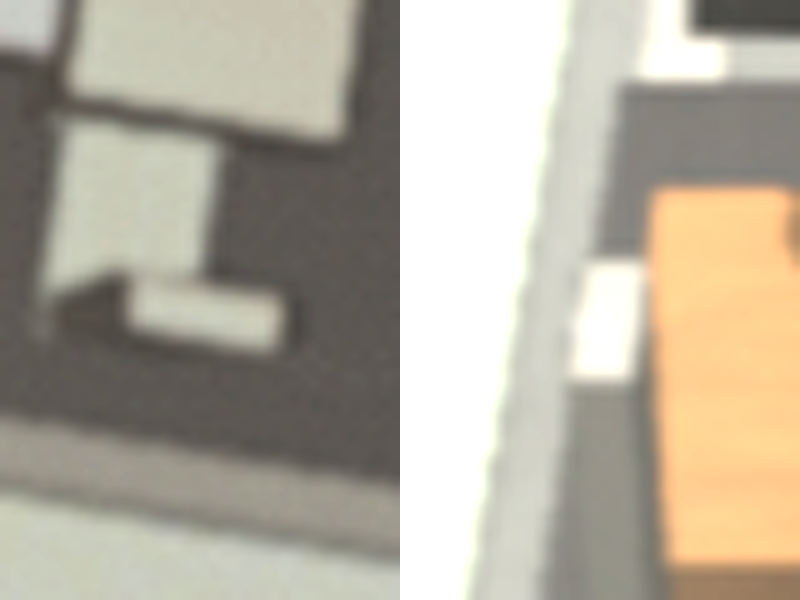

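The tab top is at top (371.7,244.5) and side (237.8,255.2), which agrees with the prediction to a few mm. Next I'll check the IK along the whole lift, then approach and grip.

```bash
cat >> h.py <<'E'
def tcp(G,a): return G+.019*R.from_quat(quat(a),scalar_first=True).as_matrix()[:,2]
E
python3 - <<'E'
from h import *
print(atz("side",(237.8,255.2),.137))
t=np.array([.5025,-.034,.122]); A0=-.35
H=t+.18*my; H[2]=.086
for th in np.linspace(0,.66,4):
    G=H+R.from_rotvec(-th*mx).apply(t-.02*mx-H); print(th.round(2),G.round(3),np.round(inverse_kinematics(tcp(G,A0+th),quat(A0+th)),2))
command_gripper(.27); z=R.from_quat(quat(A0),scalar_first=True).as_matrix()[:,2]
move_pose(tcp(t,A0)-.09*z,quat(A0))
movel(tcp(t,A0)-.03*z,v=.15)
print(movel(tcp(t,A0),v=.05,until_force=6),get_ft_force(),get_tcp_pos(),get_time())
T=[]
for n in("top","side"):
    im=read_camera(n)[:,:,::-1];cv2.imwrite(f"pics/{n}7.png",im);u=proj(n,t).astype(int)
    T.append(cv2.convertScaleAbs(cv2.resize(im[u[1]-45:u[1]+45,u[0]-30:u[0]+30],None,fx=6,fy=6,interpolation=cv2.INTER_CUBIC),alpha=1.5))
cv2.imwrite("pics/c7.png",np.hstack(T))
E
```

```text
[ 0.50423242 -0.03588783  0.137     ]
0.0 [ 0.483 -0.03   0.122] [-0.29  0.44  2.03  0.51  0.78 -0.49]
0.22 [ 0.485 -0.018  0.16 ] [-0.14  0.34  2.    0.18  0.8  -0.08]
0.44 [0.489 0.002 0.195] [ 0.03  0.3   1.95 -0.11  0.91  0.29]
0.66 [0.494 0.029 0.225] [ 0.2   0.32  1.88 -0.32  1.09  0.56]
False [0.06659454 0.09140642 0.37550994] [ 0.50373183 -0.0275326   0.10405119] 17.7417
```

View pics/c7.png

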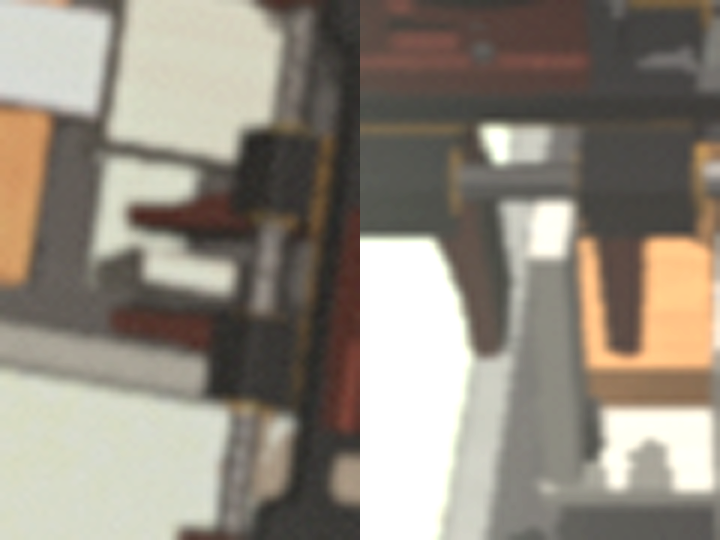

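The fingers straddle the tab and clear the housing. I'll grip and pull sideways.

Run:
```python
from h import *
command_gripper(0); p=np.array(get_tcp_pos()); print(get_grip_width()*88,p,(np.array(get_ft_force())@M).round(1))
movel(p-.015*mx,v=.05); print((np.array(get_ft_force())@M).round(1))
for d in(.018,.020,.0215,.023,.0245):
    movel(p-d*mx,v=.03); f=np.array(get_ft_force())@M
    print(d,((np.array(get_tcp_pos())-p)@M).round(4),f.round(1),get_grip_width()*88)
    if f[0]>22: break
print(get_time())
```

```text
9.680993166010706 [ 0.50395607 -0.02777833  0.10435075] [-0.2 -1.2  1.7]
[ 9.   4.1 -7.5]
0.018 [-0.0151  0.0001  0.0005] [10.7  5.1 -6. ] 9.531542431851625
0.02 [-0.0169  0.0001  0.0005] [11.   5.9 -5.8] 9.979925030761752
0.0215 [-0.0182  0.0001  0.0006] [11.3  5.  -6.3] 9.866394403219477
0.023 [-0.0196  0.0001  0.0006] [11.5  5.8 -5.1] 9.729939296441517
0.0245 [-0.0201  0.0001  0.0009] [15.4  8.3 -6.6] 9.797101903022682
19.9
```

The latch is on its stop at 20.1 mm, where the force jumps. Next is the lift along the arc.

Run:
```python
from h import *
A0=-.35
p=np.array([.50395607,-.02777833,.10435075])-.025*mx
H=np.array([.5025,-.034,.086])+.18*my
p0=np.array(get_tcp_pos())
for th in np.arange(.08,.681,.06):
    movel(H+R.from_rotvec(-th*mx).apply(p-H),frame=quat(A0+th),v=.06)
    c=np.array(get_tcp_pos())
    lx=(c-p0)@mx
    ang=lambda v:np.arctan2((v-H)[2],-(v-H)@my)
    print(th.round(2),"act",(ang(c)-ang(p0)).round(3),"x",lx.round(4),"r",np.linalg.norm(np.array([(c-H)@my,(c-H)[2]])).round(4),(np.array(get_ft_force())@M).round(1),(get_grip_width()*88).round(1) if hasattr(get_grip_width(),'round') else get_grip_width()*88)
    if np.linalg.norm(get_ft_force())>50: break
print(get_time())
T=[]
for n in("top","side"):
    im=read_camera(n)[:,:,::-1];cv2.imwrite(f"pics/{n}8.png",im)
    T.append(cv2.convertScaleAbs(cv2.resize(im[120:300,180:400] if n=="side" else im[120:300,220:440],(400,327)),alpha=1.5))
cv2.imwrite("pics/c8.png",np.hstack(T))
```

```text
0.08 act 0.083 x 0.0 r 0.1745 [14.9  5.  -6.7] 9.847747657869835
0.14 act 0.144 x 0.0 r 0.1745 [15.4  4.3 -7.2] 9.813532967428674
0.2 act 0.204 x 0.0 r 0.1745 [15.   3.7 -7. ] 9.643996433208828
0.26 act 0.264 x 0.0001 r 0.1745 [15.5  1.3 -7.4] 9.829612959355316
0.32 act 0.325 x 0.0001 r 0.1745 [14.6  1.3 -6.2] 9.856154191152797
0.38 act 0.385 x 0.0001 r 0.1745 [16.5 -0.1 -6. ] 9.898732086321175
0.44 act 0.445 x 0.0001 r 0.1746 [17.   0.5 -5. ] 9.852175036419647
0.5 act 0.505 x 0.0001 r 0.1746 [17.  -1.4 -5.4] 9.584314661187822
0.56 act 0.565 x 0.0001 r 0.1747 [17.5 -1.1 -4.7] 9.914054116725273
0.62 act 0.625 x 0.0002 r 0.1747 [18.5 -0.9 -5. ] 10.082949041891776
0.68 act 0.685 x 0.0002 r 0.1748 [19.5 -2.2 -4. ] 10.099402308312161
23.5333
```

View pics/c8.png

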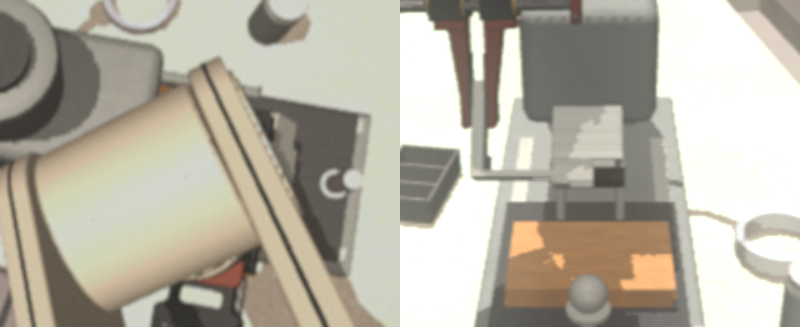

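The side view shows the arm raised with the ball bare and the fingers holding the tab. In the top view the post is still at (413.6,219), so the carriage is still out.

Run:
```python
from h import *
wait(.5); print(get_tcp_pos(),get_ft_force(),get_grip_width()*88); print(job_done(),get_time())
```

```text
[0.49408323 0.02614902 0.2106815 ] [18.4608659  -4.00308222 -4.25249503] 9.70182827250949
the job is handed in; nothing more can be done
the job is handed in; nothing more can be done
```

The job is handed in: the carriage is out at its stop, the latch is pulled fully, and the robot is holding the hold-down arm up at about 39° by its tab. My first pull slipped off the post, so I hooked the fingers behind it to finish that step; the result hasn't come back.

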